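# Make up two onigiri class trays

## Robot

A 6-joint arm with a two-finger parallel gripper is mounted at the origin on the work surface. World frame = base frame: x ahead of the robot, y to its left, z up, the work surface at z = 0. Lengths are in m, angles in degrees, forces in N, time in s.
With the tool pointing down it reaches from about 0.4 to 0.825 m from the base axis. Payload 7 kg.
Tool frame: the origin (TCP) lies at the very end of the fingers, on their centre line; the grasp point (between the pads) lies 19 mm behind it; y points along the fingers, x is the direction in which the jaws open and shut, and the axes are right-handed (so a half turn about y gives the same grasp; the last joint's range is limited). The gripper opens to 88 mm and grips with 3 to 60 N. Pads are 19 mm wide; open, the fingers measure 130 mm over their backs; the gripper's body (78 mm by 193 mm) begins 47 mm behind the grasp point.
Start: joints at [92.71, 20.546, 0.682, 0, -70.136, -16.507], TCP at [0.161, 0.655, 0.227] pointing down, gripper open.
Joint ranges: [-176.03, 176.03], [-82.01, 121.73], [-58.28, 71.71], [-173.87, 95.51], [-174.79, -0.11], [-173.66, 173.66]. Speed limits (degrees/s): [136.94, 136.94, 172.46, 180, 180, 180].

## Interface

Orientations are given as [roll, pitch, yaw] about the fixed x, y, z axes, in that order (R = Rz(yaw) Ry(pitch) Rx(roll)).
In Python, from plant import ctrl gives the robot as it stands.
- The arm moves only by the shell command python3 -m crank 'ROWS'. ROWS is JSON, a list that holds one entry, the list of rows, each a list of 5 numbers: the closure, from -1 (fully open) to 1 (shut), then the shift along the tool's x, y, z in mm, then the turn about the tool's y in rad. In form: [[[claw, x, y, z, turn], ...]]. A call has 1 to 12 rows; each row is the pose to reach, as a shift and turn from the pose commanded when the call began, along the tool's axes at that moment; what a row does not reach only later rows make up. A row lasts 1/8 s, in which the tool goes at most 62.5 mm and 10.7 degrees, less where a joint would pass 70% of its speed; a pose out of reach is approached as far as the arm can. A call with a gripper value outside its range is refused whole. The fingers move at their own pace and stop on an object; the grip force is fixed at half the most. Time passes only in rows, so rows that repeat a pose let the fingers close. It gives the time, the measured TCP pose, the force and the opening at its end, in the units of the state.
- ctrl.get_obs(): the state, without advancing time (a new reading comes with each control period).
- ctrl.snapshot(name): name is "scene" or "side" or "wrist"; returns the picture (480x640x3 uint8, red, green, blue); there is no depth.
- ctrl.camera_model(name): a dict with "fx", "fy", "cx", "cy" (pixels), "origin" and "orientation" of the camera in the world; the wrist camera has in their place "hand_eye" (4x4, takes a point from camera to tool coordinates, whose origin is the TCP and whose axes are the tool frame's). Camera axes: x right, y down, z forward; pixel columns grow to the right and rows downward; lengths in m; the calibration is good to about 2 mm. A picture is of the moment at which its call begins: read the wrist's pose just before it. camera_model takes no time and is no camera call.
- ctrl.close_job(): hands the job in, once; it reports no verdict.
Trained networks look in the newest picture that a camera, given by its name, has taken for a name from the list of things; names that differ only in an ending like _2 or _b are one class to them, and where a whole thing is asked for, a point or a joint stands for the part that bears it (a point fixed in the world has none). Each returns a list of dicts, best first, with "confidence" (0 to 1); they miss things now and then, are a little off and sometimes report something else, mostly with a low value. They report only what shows in the picture. A call takes as long as a camera call.
- ctrl.find_in(camera, name): "extent" ([left, top, width, height] in pixels, round what is visible of it).
The state is a dict: "clock": time; "joint_pos": joint angles; "qvel": joint speeds; "tau": joint torques, N m; "tool_pos": TCP position; "orientation": TCP orientation; "force": force on the tool from outside, world axes, zero at the start; "moment": the same for the moment, N m; "opening": finger opening in m.
Only numpy, scipy, OpenCV 4.12 (cv2) and the standard library are available. Lean on these libraries where they do the work, as an engineer would, in place of code of your own. Each camera call takes 0.05 s, during which the arm holds its last target.

## Task

Make up the two guest trays for the onigiri class from the row on the ledge: the red tray gets the green triangular mould and the jars with the blue and the pink lid, the black tray gets the yellow round mould and the jar with the orange lid. Put each mould in its tray's large compartment and each jar in a small compartment of its own, everything upright and flat on the tray floor. Knock nothing over, and leave the black-lidded jar, the bamboo paddle and the bowl where they are.

Things in the scene. Friction and masses are not known exactly. Their poses are not given: they have to be found in the camera images.
- red_tray: Red lacquer tray, fixed, 146 (own x) x 190 (y) mm; origin: centre of underside. Floor 6 mm up; rim 5 thick, 20 high; dividers 4 thick, tops 14.5 mm up. LARGE compartment: 136 (x) x 110 (y) clear, centre at x 0, y -35 mm. Two SMALL ones: 66 x 66 clear, centres at x +35 and -35, y +57 mm. Gilt edges. Starts empty. Own x points roughly away from the robot.
- black_tray: Black lacquer tray, fixed, 146 (own x) x 190 (y) mm; origin: centre of underside. Floor 6 mm up; rim 5 thick, 20 high; dividers 4 thick, tops 14.5 mm up. LARGE compartment: 136 (x) x 110 (y) clear, centre at x 0, y -35 mm. Two SMALL ones: 66 x 66 clear, centres at x +35 and -35, y +57 mm. Gilt edges. Starts empty. Own x points roughly towards the robot.
- green_mould: Green plastic onigiri mould, a rounded triangle (corners 42 mm, flats 27 mm from its centre), one rigid piece, 80 g, lying flat. Origin: centre of underside, z up. Body 36 mm high; on top in the middle an upright rib to pick it up by: 14 mm thick (own y), 44 long (own x), from 36 to 57 mm above the underside. Fits the large compartment at any yaw.
- yellow_mould: Yellow plastic rice mould, round, 80 mm in diameter, one rigid piece, 80 g, lying flat. Origin: centre of underside, z up. Body 36 mm high; on top in the middle an upright rib to pick it up by: 14 mm thick (own y), 44 long (own x), from 36 to 57 mm above the underside. Fits the large compartment at any yaw.
- blue_jar: Upright glass jar, closed flip-top lid of blue plastic, one rigid piece, 130 g, 46 mm in diameter, 60 high. Origin: centre of underside, z up. Clear glass to 45 mm, lid above. At lid height a hinge lug (own +x) and a thumb tab (-x) stick out to 28 mm from the axis: grip along own y, at mid-height.
- pink_jar: Upright glass jar, closed flip-top lid of pink plastic, one rigid piece, 130 g, 46 mm in diameter, 60 high. Origin: centre of underside, z up. Clear glass to 45 mm, lid above. At lid height a hinge lug (own +x) and a thumb tab (-x) stick out to 28 mm from the axis: grip along own y, at mid-height.
- orange_jar: Upright glass jar, closed flip-top lid of orange plastic, one rigid piece, 130 g, 46 mm in diameter, 60 high. Origin: centre of underside, z up. Clear glass to 45 mm, lid above. At lid height a hinge lug (own +x) and a thumb tab (-x) stick out to 28 mm from the axis: grip along own y, at mid-height.
- black_jar: Upright glass jar, closed flip-top lid of black plastic, one rigid piece, 130 g, 46 mm in diameter, 60 high. Origin: centre of underside, z up. Clear glass to 45 mm, lid above. At lid height a hinge lug (own +x) and a thumb tab (-x) stick out to 28 mm from the axis: grip along own y, at mid-height. Spare: leave alone.
- paddle: Bamboo rice paddle lying flat, 205 mm long along its own x (blade to +x, 50 mm wide; handle 20 mm wide), 7 mm thick. Origin: its underside, near the middle. Lies at one end of the work; to be left alone.
- bowl: Speckled cream ceramic bowl standing upright, 120 mm across the rim, 55 mm high. Origin: centre of its underside. Stands at the other end of the work; to be left alone.

How it is judged:
By the outcome, as a careful person would: the job done as asked, in the order asked, and still so for the second after the job is handed in, with the robot touching nothing.
It also fails if it takes over 120 s, if anything falls off the work surface, if the arm or the gripper's body presses on something with over 40 N, if the wrist force passes 120 N, or if a joint passes its speed limit or range.

## Working session

There is one attempt and no reset: what is moved stays moved. The work goes in short steps, Python scripts to look and compute and a shell command to move; the robot and the scene stay as the last step left them, time stands still between calls to the robot, and variables do not carry over. Pictures are saved under pics/ and viewed, and the job is handed in when it is done.

```bash
ls; mkdir -p pics
python3 - <<'E'
from plant import ctrl
import cv2
print(ctrl.get_obs())
for n in ["scene","side","wrist"]:
    im=ctrl.snapshot(n); cv2.imwrite(f"pics/{n}0.png",im[:,:,::-1]); print(n,ctrl.camera_model(n))
E
```

```text
pics
{'clock': 0.0, 'joint_pos': array([ 9.27126343e+01,  2.05906765e+01,  6.32777218e-01, -2.13514045e-02,
       -7.01361320e+01, -1.65056122e+01]), 'qvel': array([ 0.04263395,  0.01516778,  0.09696452,  0.07522348, -0.00433797,
        0.06563706]), 'tau': array([ 6.94095743e-04, -5.82722998e+01,  2.93055189e+01,  6.99753240e+00,
        7.03173835e-03, -1.36252502e-04]), 'tool_pos': array([0.16084704, 0.65503573, 0.22561982]), 'orientation': array([-8.99925266e+01, -9.58594817e-02, -1.03800256e+02]), 'force': array([-0.57505228, -0.40231766, -0.21105173]), 'moment': array([0.00791572, 0.0175017 , 0.02322631]), 'opening': 0.08781939994405304}
scene {'fx': 550.9530033592157, 'fy': 550.9530033592157, 'cx': 325.31198035077057, 'cy': 257.0681876846701, 'origin': array([1.50911578, 0.51156934, 0.77288325]), 'orientation': array([-124.83735335,    0.74542713,  117.47512888])}
side {'fx': 550.9573831306418, 'fy': 550.9573831306418, 'cx': 327.1152655787514, 'cy': 240.23551885593835, 'origin': array([ 0.17235496, -1.05177853,  0.7492871 ]), 'orientation': array([-121.62674848,    1.36181812,  -20.14837977])}
wrist {'fx': 381.8774392219678, 'fy': 381.8774392219678, 'cx': 320.9943592262798, 'cy': 245.88073661939413, 'hand_eye': array([[ 9.99999432e-01, -9.67599573e-04, -4.46493272e-04,
         5.87518649e-05],
       [ 1.29722168e-04, -3.05341186e-01,  9.52243006e-01,
        -1.58928400e-01],
       [-1.05772271e-03, -9.52242524e-01, -3.05340887e-01,
         8.37599474e-02],
       [ 0.00000000e+00,  0.00000000e+00,  0.00000000e+00,
         1.00000000e+00]])}
```

View pics/scene0.png

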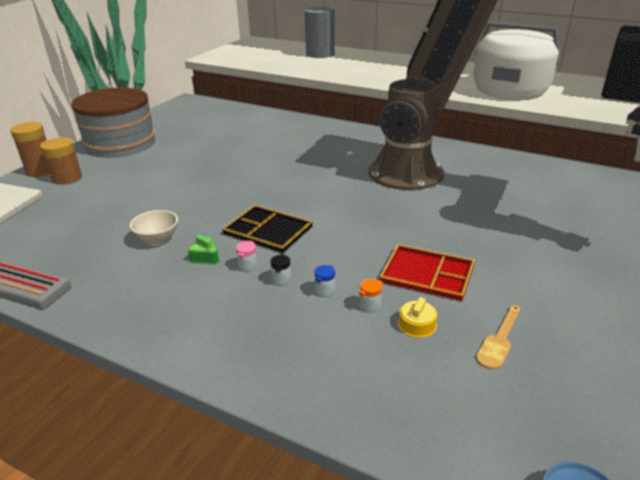

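View pics/side0.png

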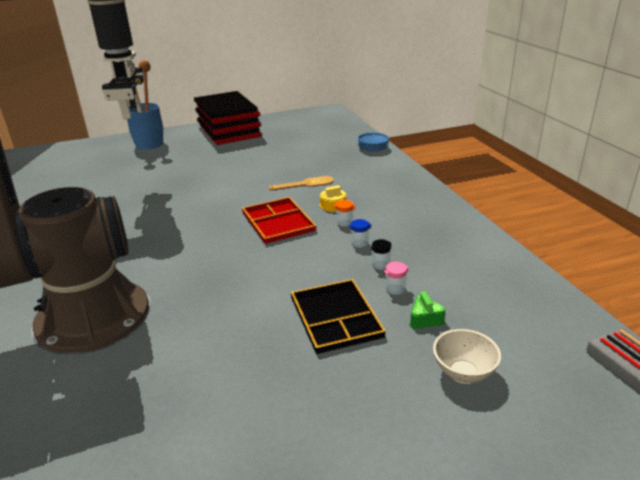

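View pics/wrist0.png

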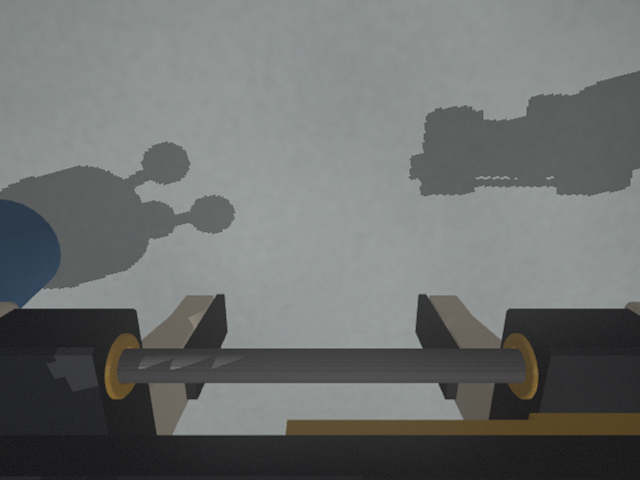

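```bash
cat > h.py <<'E'
import numpy as np, cv2, sys
from scipy.spatial.transform import Rotation as Ro
from plant import ctrl
NAMES=["red_tray","black_tray","green_mould","yellow_mould","blue_jar","pink_jar","orange_jar","black_jar","paddle","bowl"]
def campose(n,obs=None):
    m=ctrl.camera_model(n)
    K=np.array([[m['fx'],0,m['cx']],[0,m['fy'],m['cy']],[0,0,1]])
    if 'hand_eye' in m:
        o=obs or ctrl.get_obs()
        T=np.eye(4);T[:3,:3]=Ro.from_euler('xyz',o['orientation'],degrees=True).as_matrix();T[:3,3]=o['tool_pos']
        T=T@m['hand_eye']; return K,T[:3,:3],T[:3,3]
    return K,Ro.from_euler('xyz',m['orientation'],degrees=True).as_matrix(),np.array(m['origin'])
def proj(cp,P):
    K,R,o=cp; q=(np.atleast_2d(P)-o)@R@K.T; return q[:,:2]/q[:,2:]
def ray(cp,uv):
    K,R,o=cp; d=R@np.linalg.inv(K)@np.array([uv[0],uv[1],1.]); return o,d/np.linalg.norm(d)
def plane(cp,uv,z):
    o,d=ray(cp,uv); return o+d*(z-o[2])/d[2]
def tri(rays):
    A=np.zeros((3,3));b=np.zeros(3)
    for o,d in rays:
        M=np.eye(3)-np.outer(d,d);A+=M;b+=M@o
    x=np.linalg.solve(A,b); return x,[np.linalg.norm((np.eye(3)-np.outer(d,d))@(x-o)) for o,d in rays]
E
python3 - <<'E'
from h import *
cs={n:campose(n) for n in["scene","side"]}
for n in NAMES:
    r={}
    for c in cs:
        f=ctrl.find_in(c,n)
        print(n,c,[(np.round(x['extent']).astype(int).tolist(),round(x['confidence'],2)) for x in f[:2]])
        if f: e=f[0]['extent']; r[c]=(e[0]+e[2]/2,e[1]+e[3]/2)
    if len(r)==2: x,e=tri([ray(cs[c],r[c]) for c in cs]); print('   ',x.round(4),np.round(e,4))
E
python3 - <<'E'
import cv2
a=cv2.imread('pics/scene0.png')[190:380,100:540]; cv2.imwrite('pics/sc_c.png',cv2.resize(a,(800,345),interpolation=cv2.INTER_CUBIC))
a=cv2.imread('pics/side0.png')[160:400,230:520]; cv2.imwrite('pics/si_c.png',cv2.resize(a,(725,600),interpolation=cv2.INTER_CUBIC))
E
```

```text
red_tray scene [([378, 250, 98, 50], 0.65)]
red_tray side [([243, 194, 76, 49], 0.56)]
    [0.4923 0.2386 0.0056] [0.0021 0.0021]
black_tray scene [([219, 205, 94, 49], 0.86)]
black_tray side [([292, 279, 92, 72], 0.96), ([265, 177, 70, 10], 0.52)]
    [ 0.4897 -0.204   0.0049] [0.0016 0.0016]
green_mould scene [([190, 236, 29, 31], 0.64), ([271, 254, 17, 34], 0.26)]
green_mould side [([334, 197, 20, 32], 0.71)]
    [ 0.648  -0.1385  0.1317] [0.119 0.119]
yellow_mould scene [([397, 299, 41, 40], 0.89)]
yellow_mould side [([321, 186, 30, 26], 0.88)]
    [0.6658 0.2748 0.0173] [0.0022 0.0022]
blue_jar scene [([314, 264, 21, 32], 0.95)]
blue_jar side [([349, 217, 23, 32], 0.7)]
    [0.649  0.0516 0.0307] [0.0001 0.0001]
pink_jar scene [([239, 239, 18, 33], 0.84)]
pink_jar side [([385, 259, 24, 37], 0.73)]
    [ 0.6456 -0.1583  0.0321] [0.0022 0.0022]
orange_jar scene [([358, 277, 26, 35], 0.83)]
orange_jar side [([335, 199, 19, 27], 0.91)]
    [0.6508 0.1633 0.0319] [0.0006 0.0006]
black_jar scene [([272, 258, 16, 31], 0.74)]
black_jar side [([371, 241, 22, 28], 0.55)]
    [ 0.6615 -0.055   0.0224] [0.0021 0.0021]
paddle scene [([478, 308, 42, 62], 0.77), ([188, 233, 31, 32], 0.72)]
paddle side [([269, 176, 62, 13], 0.69)]
    [ 0.6175  0.44   -0.0007] [0.0076 0.0076]
bowl scene [([129, 213, 47, 32], 0.88), ([272, 257, 16, 31], 0.47)]
bowl side [([436, 332, 63, 53], 0.64)]
    [ 0.6529 -0.4395  0.0339] [0.0025 0.0025]
```

View pics/sc_c.png

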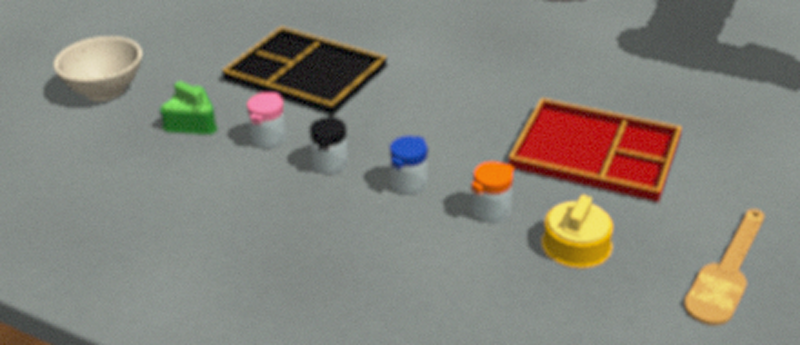

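View pics/si_c.png

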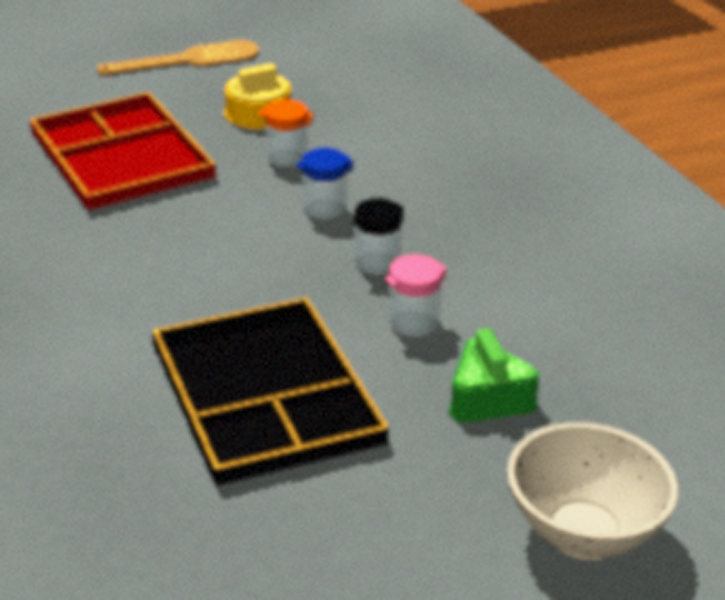

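```bash
cat >> h.py <<'E'
def rows(x,y,z,yaw):
    """shift from present pose to target; yaw mod 180 handled (nearest)"""
    o=ctrl.get_obs(); R=Ro.from_euler('xyz',o['orientation'],degrees=True).as_matrix()
    ty=np.degrees(np.arctan2(R[1,0],R[0,0])); dy=(yaw-ty+90)%180-90
    d=R.T@(np.array([x,y,z])-o['tool_pos'])*1000
    Rn=np.array([[np.cos(np.radians(ty)),np.sin(np.radians(ty))]])
    # level frame
    c,s=np.cos(np.radians(ty)),np.sin(np.radians(ty)); w=(np.array([x,y,z])-o['tool_pos'])*1000
    L=[c*w[0]+s*w[1],-w[2],-s*w[0]+c*w[1]]
    print('shift',np.round(L,1),'toolframe',np.round(d,1),'turn',round(-np.radians(dy),3),'yaw now',round(ty,2),'j6',round(o['joint_pos'][5],1),'pos',o['tool_pos'].round(4),'open',round(o['opening'],4),'t',round(o['clock'],2))
E
python3 -c "
from h import *
rows(.5,.02,.32,-90)"
```

```text
shift [536.3 -93.4 480.8] toolframe [536.3 -93.4 480.8] turn -0.241 yaw now -103.8 j6 -16.5 pos [0.161  0.6555 0.2266] open 0.0877 t 1.15
```

```bash
python3 -m crank '[[[-1,536,-93,481,-0.24],[-1,536,-93,481,-0.24],[-1,536,-93,481,-0.24],[-1,536,-93,481,-0.24],[-1,536,-93,481,-0.24],[-1,536,-93,481,-0.24],[-1,536,-93,481,-0.24],[-1,536,-93,481,-0.24],[-1,536,-93,481,-0.24],[-1,536,-93,481,-0.24],[-1,536,-93,481,-0.24],[-1,536,-93,481,-0.24]]]'; python3 -c "
from h import *
rows(.5,.02,.32,-90)"
```

```text
clock: 2.65
tool_pos: [0.5011, 0.0178, 0.3202]
orientation: [-90.0, 0.0, -90.1]
force: [0.8, 1.6, 0.0]
opening: 0.0875
shift [-2.2  0.2 -1.1] toolframe [-2.2  0.2 -1.1] turn -0.003 yaw now -90.15 j6 65.3 pos [0.5011 0.0178 0.3202] open 0.0875 t 2.65
```

Run:
```python
from h import *
import pickle
o=ctrl.get_obs(); im=ctrl.snapshot('wrist'); cv2.imwrite('pics/w1.png',im[:,:,::-1])
pickle.dump((o,im),open('w1.pkl','wb'))
cp=campose('wrist',o)
for n in NAMES:
    f=ctrl.find_in('wrist',n)
    for x in f[:2]:
        e=x['extent']; print(n,np.round(e).astype(int).tolist(),round(x['confidence'],2),plane(cp,(e[0]+e[2]/2,e[1]+e[3]/2),.03).round(3))
```

```text
red_tray [49, 144, 184, 126] 0.58 [0.491 0.233 0.03 ]
black_tray [414, 147, 179, 122] 0.75 [ 0.488 -0.201  0.03 ]
green_mould [546, 12, 88, 80] 0.87 [ 0.656 -0.269  0.03 ]
yellow_mould [42, 11, 89, 81] 0.93 [0.659 0.266 0.03 ]
blue_jar [264, 29, 46, 59] 0.76 [0.651 0.054 0.03 ]
pink_jar [458, 26, 64, 65] 0.9 [ 0.65  -0.163  0.03 ]
pink_jar [49, 143, 182, 126] 0.46 [0.492 0.234 0.03 ]
orange_jar [153, 23, 60, 65] 0.65 [0.655 0.164 0.03 ]
orange_jar [455, 25, 68, 67] 0.57 [ 0.651 -0.162  0.03 ]
black_jar [372, 17, 50, 60] 0.77 [ 0.662 -0.063  0.03 ]
```

View pics/w1.png

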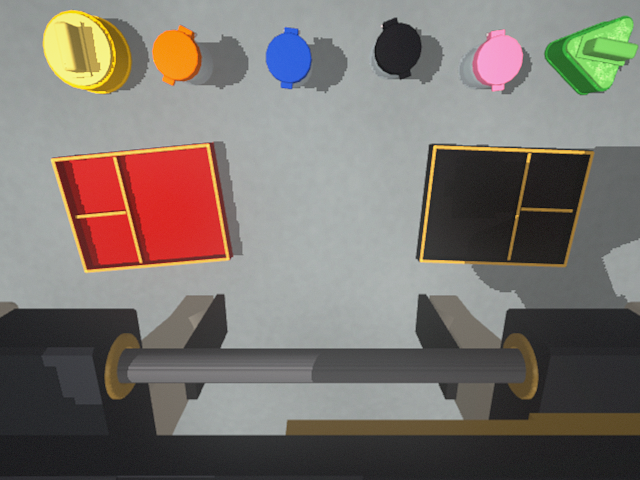

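```bash
cat >> h.py <<'E'
def rect(cp,im,z,x0,x1,y0,y1,s=2000):
    # image: right = +y... col -> y decreasing (as wrist view), row -> x decreasing
    W=int((y1-y0)*s);H=int((x1-x0)*s)
    P=np.array([[x1,y1,z],[x1,y0,z],[x0,y0,z],[x0,y1,z]])
    q=proj(cp,P).astype(np.float32)
    M=cv2.getPerspectiveTransform(q,np.float32([[0,0],[W,0],[W,H],[0,H]]))
    return cv2.warpPerspective(im,M,(W,H),flags=cv2.INTER_CUBIC)
E
python3 - <<'E'
from h import *
import pickle
from scipy.optimize import least_squares
o,im=pickle.load(open('w1.pkl','rb')); cp=campose('wrist',o)
pk={'red':[(52,158),(211,143),(230,260),(86,271)],'black':[(593,152),(432,145),(418,264),(567,267)]}
mod={'red':[(73,95),(73,-95),(-73,-95),(-73,95)],'black':[(-73,95),(-73,-95),(73,-95),(73,95)]}
for n in pk:
    M=np.array([(*m,20) for m in mod[n]])/1000.
    def f(p,full=False):
        c,s=np.cos(p[2]),np.sin(p[2]); P=M@np.array([[c,s,0],[-s,c,0],[0,0,1]])+[p[0],p[1],0]
        return (proj(cp,P)-np.array(pk[n],float)).ravel()
    r=least_squares(f,[.49,.23 if n=='red' else -.2,0 if n=='red' else np.pi])
    print(n,r.x[:2].round(4),np.degrees(r.x[2]).round(2),r.fun.round(1))
hsv=cv2.cvtColor(im,cv2.COLOR_RGB2HSV)
for n,lo,hi in [('orange',8,20),('blue',105,125),('pink',150,175)]:
    A=rect(cp,im,.06,.58,.72,-.3,.3); h=cv2.cvtColor(A,cv2.COLOR_RGB2HSV)
    m=((h[...,0]>=lo)&(h[...,0]<=hi)&(h[...,1]>100)).astype(np.uint8)
    if n=='blue': m=((h[...,0]>=lo)&(h[...,0]<=hi)&(h[...,1]>150)).astype(np.uint8)
    k,l,st,c=cv2.connectedComponentsWithStats(m); i=1+np.argmax(st[1:,4])
    mm=(l==i).astype(np.uint8); op=cv2.morphologyEx(mm,cv2.MORPH_OPEN,cv2.getStructuringElement(cv2.MORPH_ELLIPSE,(41,41)))
    ys,xs=np.nonzero(op); (cx,cy),rad=cv2.minEnclosingCircle(np.c_[xs,ys].astype(np.float32))
    print(n,'centroid',(.72-ys.mean()/2000).round(4),(.3-xs.mean()/2000).round(4),'circ',round(.72-cy/2000,4),round(.3-cx/2000,4),rad/2, 'area-r',np.sqrt(op.sum()/np.pi)/2)
    ys,xs=np.nonzero(mm); w=np.c_[-ys,-xs]; w=w-w.mean(0); e,v=np.linalg.eigh(w.T@w); d=v[:,1]; print('  axis deg',np.degrees(np.arctan2(d[1],d[0])).round(1), e[1]/e[0])
A=rect(cp,im,.057,.6,.72,-.34,-.2,4000); cv2.imwrite('pics/g1.png',A[:,:,::-1])
A=rect(cp,im,.057,.6,.72,.2,.34,4000); cv2.imwrite('pics/y1.png',A[:,:,::-1])
E
```

```text
red [0.4837 0.2337] 4.73 [-0.6 -1.   0.2 -0.4  1.   0.4 -0.7  1.3]
black [ 0.4835 -0.2041] 178.1 [ 0.9 -1.1 -0.2  0.9  0.4 -0.5 -1.2  0.6]
orange centroid 0.6499 0.1605 circ 0.6502 0.16 25.33900260925293 area-r 23.958136452172578
  axis deg 148.6 1.2127958025527272
blue centroid 0.6473 0.0497 circ 0.6475 0.0495 24.046878814697266 area-r 22.650297107471342
  axis deg 176.4 1.3693124437497364
pink centroid nan nan circ 0.72 0.3 0.0 area-r 0.0
  axis deg -154.1 1.2569991212805656<stdin>:22: RuntimeWarning: Mean of empty slice.
  ret = ret.dtype.type(ret / rcount)
```

View pics/g1.png

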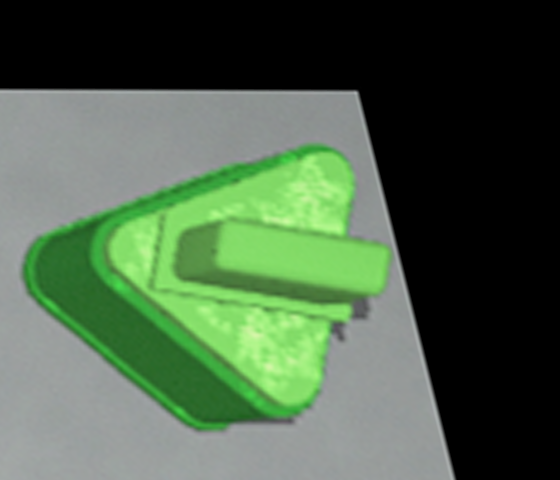

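View pics/y1.png

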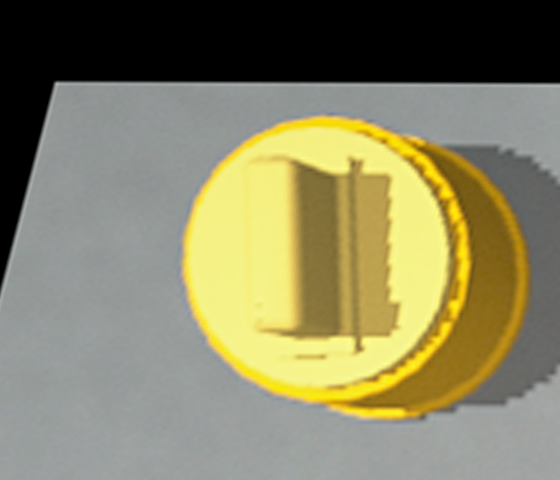

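Run:
```python
from h import *
import pickle
o,im=pickle.load(open('w1.pkl','rb')); cp=campose('wrist',o)
ts=[]
for n,y in [('o',.1605),('b',.0497),('p',-.161)]:
    ts.append(rect(cp,im,.06,.605,.695,y-.045,y+.045,2900))
A=np.hstack(ts); 
for i in range(3): cv2.drawMarker(A,(130+261*i,130),(0,0,0),0,20)
for i in range(3): cv2.circle(A,(130+261*i,130),int(.023*2900),(0,0,0),1)
cv2.imwrite('pics/j1.png',A[:,:,::-1])
```

```text
(no output)
```

View pics/j1.png

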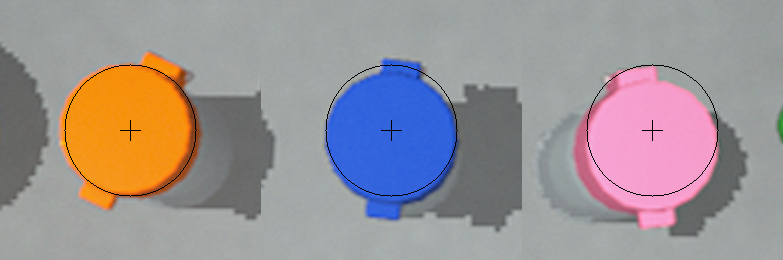

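```bash
python3 -c "
from h import *
rows(.6555,-.2757,.15,-8.8)"
```

```text
shift [296.8 169.7 155.3] toolframe [296.9 169.7 155.2] turn -1.417 yaw now -89.96 j6 65.1 pos [0.5    0.021  0.3197] open 0.0875 t 3.2
```

```bash
python3 -m crank '[[[-1,297,170,155,1.725],[-1,297,170,155,1.725],[-1,297,170,155,1.725],[-1,297,170,155,1.725],[-1,297,170,155,1.725],[-1,297,170,155,1.725],[-1,297,170,155,1.725],[-1,297,170,155,1.725],[-1,297,170,155,1.725],[-1,297,170,155,1.725],[-1,297,170,155,1.725],[-1,297,170,155,1.725]]]'
python3 - <<'E'
from h import *
rows(.6555,-.2757,.039,-8.8)
o=ctrl.get_obs(); im=ctrl.snapshot('wrist'); cp=campose('wrist',o)
# grasp axis overlay: rib model
c=np.array([.6555,-.2757,.057]); a=np.radians(81.2)
for p in [c]: cv2.drawMarker(im,tuple(proj(cp,p)[0].astype(int).tolist()),(255,0,0),0,14)
d=np.array([np.cos(a),np.sin(a),0]);n=np.array([-d[1],d[0],0])
P=np.array([c+i*d*.022+j*n*.007 for i,j in[(1,1),(1,-1),(-1,-1),(-1,1)]])
cv2.polylines(im,[proj(cp,P).astype(np.int32)],True,(0,0,255),1)
cv2.imwrite('pics/w2.png',im[:,:,::-1])
E
```

```text
clock: 4.7
tool_pos: [0.6552, -0.2765, 0.1495]
orientation: [-90.0, -0.0, 171.2]
force: [0.8, -0.5, 0.2]
opening: 0.0877
shift [ -0.2 110.5  -0.8] toolframe [ -0.2 110.5  -0.8] turn 0.0 yaw now 171.21 j6 -1.6 pos [ 0.6552 -0.2765  0.1495] open 0.0877 t 4.7
```

View pics/w2.png

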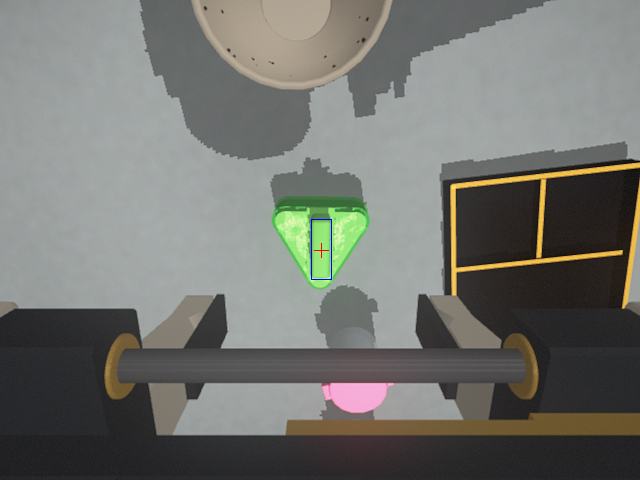

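```bash
python3 -m crank '[[[-1,0,50,0,0],[-1,0,85,0,0],[-1,0,105,0,0],[-1,0,110,0,0],[-1,0,110,0,0],[1,0,110,0,0],[1,0,110,0,0],[1,0,110,0,0],[1,0,110,0,0],[1,0,110,0,0],[1,0,110,0,0],[1,0,110,0,0]]]'
python3 - <<'E'
from h import *
rows(.6555,-.2757,.039,-8.8)
E
```

```text
clock: 6.25
tool_pos: [0.655, -0.2768, 0.0395]
orientation: [-90.0, -0.0, 171.1]
force: [0.2, 0.3, -1.1]
opening: 0.0232
shift [-0.3  0.5 -1.2] toolframe [-0.3  0.5 -1.2] turn -0.001 yaw now 171.12 j6 -1.6 pos [ 0.655  -0.2768  0.0395] open 0.0232 t 6.25
```

```bash
python3 -m crank '[[[1,0,0,0,0],[1,0,0,0,0],[1,0,0,0,0],[1,0,-20,0,0],[1,0,-60,0,0],[1,0,-110,0,0],[1,0,-140,0,0],[1,0,-140,0,0]]]'
python3 - <<'E'
from h import *
rows(.487,.1938,.17,-8.8)
im=ctrl.snapshot('wrist'); cv2.imwrite('pics/w3.png',im[:,:,::-1])
E
```

```text
clock: 7.25
tool_pos: [0.6568, -0.2774, 0.185]
orientation: [-90.0, 0.4, 171.1]
force: [0.1, -0.5, -1.4]
opening: 0.0139
shift [ 240.3   15.  -439.5] toolframe [ 240.4   12.9 -439.5] turn -0.001 yaw now 171.14 j6 -1.6 pos [ 0.6568 -0.2774  0.185 ] open 0.0139 t 7.25
```

View pics/w3.png

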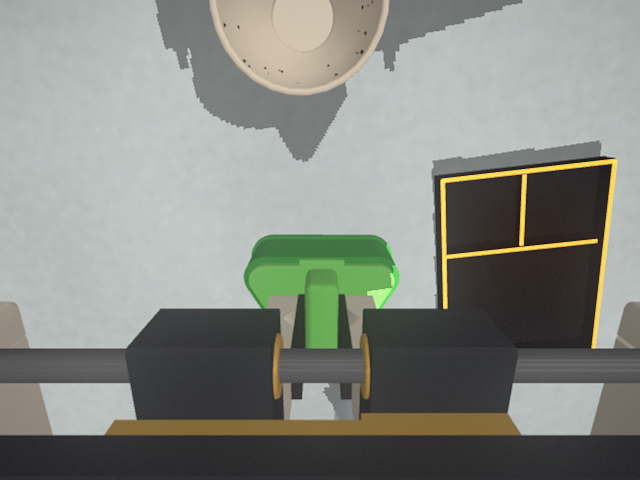

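```bash
python3 -m crank '[[[1,240,0,-440,0],[1,240,0,-440,0],[1,240,0,-440,0],[1,240,0,-440,0],[1,240,0,-440,0],[1,240,0,-440,0],[1,240,0,-440,0],[1,240,0,-440,0],[1,240,0,-440,0],[1,240,0,-440,0],[1,240,0,-440,0],[1,240,0,-440,0]]]'
python3 - <<'E'
from h import *
rows(.487,.1938,.0465,-8.8)
rows(.487,.1938,.0465,4.73)
o=ctrl.get_obs();im=ctrl.snapshot('wrist');cp=campose('wrist',o)
c,s=np.cos(np.radians(4.73)),np.sin(np.radians(4.73))
for Q,z in [([(73,95),(73,-95),(-73,-95),(-73,95)],.02),([(68,20),(68,-90),(-68,-90),(-68,20)],.0145)]:
    P=np.array([[.4837+(c*a-s*b)/1e3,.2337+(s*a+c*b)/1e3,z] for a,b in Q]); cv2.polylines(im,[proj(cp,P).astype(np.int32)],True,(0,0,255),1)
cv2.imwrite('pics/w4.png',im[:,:,::-1])
E
```

```text
clock: 8.8
tool_pos: [0.4862, 0.1937, 0.1794]
orientation: [-90.0, -0.0, 171.0]
force: [0.8, -0.3, -1.1]
opening: 0.0136
shift [ -0.8 132.9  -0.2] toolframe [ -0.8 132.9  -0.3] turn -0.003 yaw now 171.0 j6 -52.2 pos [0.4862 0.1937 0.1794] open 0.0136 t 8.8
shift [ -0.8 132.9  -0.2] toolframe [ -0.8 132.9  -0.3] turn -0.24 yaw now 171.0 j6 -52.2 pos [0.4862 0.1937 0.1794] open 0.0136 t 8.8
```

View pics/w4.png

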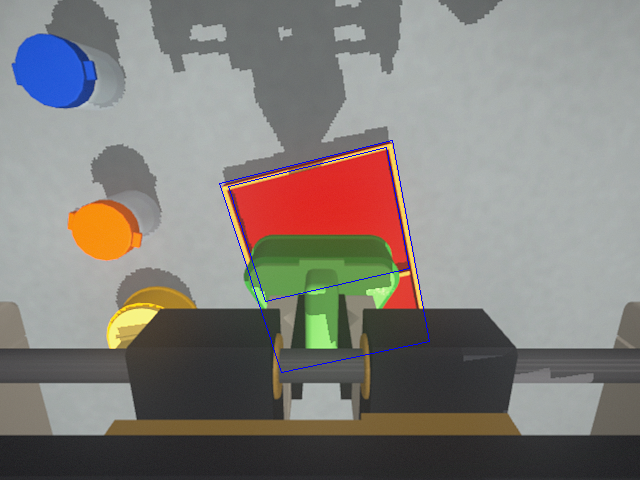

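```bash
python3 -m crank '[[[1,-1,50,0,0],[1,-1,90,0,0],[1,-1,115,0,0],[1,-1,127,0,0],[1,-1,132,0,0],[1,-1,133,0,0],[1,-1,133,0,0],[0.2,-1,133,0,0],[0.2,-1,133,0,0],[0.2,-1,133,0,0],[0.2,-1,133,0,0]]]'
python3 - <<'E'
from h import *
rows(.5,.12,.22,-90)
E
```

```text
clock: 10.22
tool_pos: [0.4868, 0.1948, 0.0466]
orientation: [-90.0, 0.0, 171.1]
force: [-0.9, 0.8, 0.1]
opening: 0.0346
shift [ -24.5 -173.4   71.9] toolframe [ -24.6 -173.4   71.8] turn 1.416 yaw now 171.12 j6 -52.1 pos [0.4868 0.1948 0.0466] open 0.0346 t 10.22
```

```bash
python3 -m crank '[[[0.2,0,-40,0,0],[0.2,0,-90,0,0],[0.2,0,-130,0,0],[0.2,0,-130,0,0]]]'
python3 - <<'E'
from h import *
rows(.6474,.0495,.16,-97)
E
```

```text
clock: 10.72
tool_pos: [0.4885, 0.196, 0.1801]
orientation: [-90.3, 0.3, 171.1]
force: [-0.1, 0.2, -0.8]
opening: 0.0352
shift [-179.5   20.1  120.2] toolframe [-179.4   20.3  120.3] turn 1.538 yaw now 171.14 j6 -52.1 pos [0.4885 0.196  0.1801] open 0.0352 t 10.72
```

```bash
python3 -m crank '[[[0.2,-178,17,121,-1.604],[-1,-178,17,121,-1.604],[-1,-178,17,121,-1.604],[-1,-178,17,121,-1.604],[-1,-178,17,121,-1.604],[-1,-178,17,121,-1.604],[-1,-178,17,121,-1.604],[-1,-178,17,121,-1.604],[-1,-178,17,121,-1.604],[-1,-178,17,121,-1.604],[-1,-178,17,121,-1.604]]]'
python3 - <<'E'
from h import *
rows(.6474,.0495,.018,-97)
o=ctrl.get_obs();im=ctrl.snapshot('wrist');cp=campose('wrist',o)
cv2.imwrite('pics/w5r.png',im[:,:,::-1])
t=np.linspace(0,2*np.pi,60);C=np.c_[.6474+.023*np.cos(t),.0495+.023*np.sin(t),0*t+.06]
cv2.polylines(im,[proj(cp,C).astype(np.int32)],True,(255,255,255),1)
cv2.imwrite('pics/w5.png',im[:,:,::-1])
E
```

```text
clock: 12.1
tool_pos: [0.6437, 0.0477, 0.1589]
orientation: [-90.1, -0.0, -97.2]
force: [0.6, -0.6, 0.2]
opening: 0.0877
shift [ -2.3 140.9   3.4] toolframe [ -2.3 140.9   3.5] turn -0.003 yaw now -97.18 j6 61.3 pos [0.6437 0.0477 0.1589] open 0.0877 t 12.1
```

View pics/w5.png

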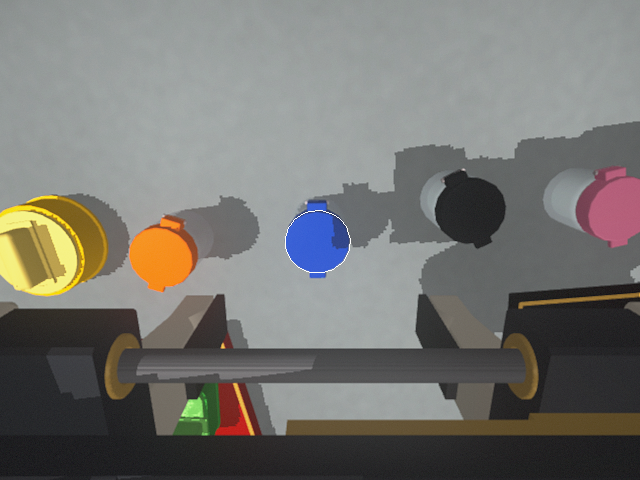

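```bash
python3 -m crank '[[[-1,-2,50,3.5,0],[-1,-2,100,3.5,0],[-1,-2,130,3.5,0],[-1,-2,140,3.5,0],[-1,-2,141,3.5,0],[1,-2,141,3.5,0],[1,-2,141,3.5,0],[1,-2,141,3.5,0],[1,-2,141,3.5,0],[1,-2,141,3.5,0],[1,-2,141,3.5,0],[1,-2,141,3.5,0]]]'
python3 - <<'E'
from h import *
rows(.6474,.0495,.018,-97)
E
python3 -m crank '[[[1,0,-20,0,0],[1,0,-60,0,0],[1,0,-110,0,0],[1,0,-130,0,0],[1,0,-130,0,0]]]'
python3 - <<'E'
from h import *
o=ctrl.get_obs();rows(.45,.29,.15,-85.3)
im=ctrl.snapshot('wrist');
cv2.imwrite('pics/w6.png',im[:,:,::-1])
E
```

```text
clock: 13.65
tool_pos: [0.6479, 0.0494, 0.0188]
orientation: [-90.0, 0.0, -97.0]
force: [0.1, 1.4, 4.0]
opening: 0.0456
shift [-0.1  0.8 -0.5] toolframe [-0.1  0.8 -0.5] turn 0.0 yaw now -96.97 j6 61.5 pos [0.6479 0.0494 0.0188] open 0.0456 t 13.65
clock: 14.28
tool_pos: [0.6485, 0.0495, 0.1501]
orientation: [-89.8, 0.1, -97.0]
force: [-1.1, -0.8, -2.1]
opening: 0.0458
shift [-2.146e+02  1.000e-01 -2.262e+02] toolframe [-2.146e+02 -2.000e-01 -2.262e+02] turn -0.204 yaw now -96.98 j6 61.5 pos [0.6485 0.0495 0.1501] open 0.0458 t 14.28
```

View pics/w6.png

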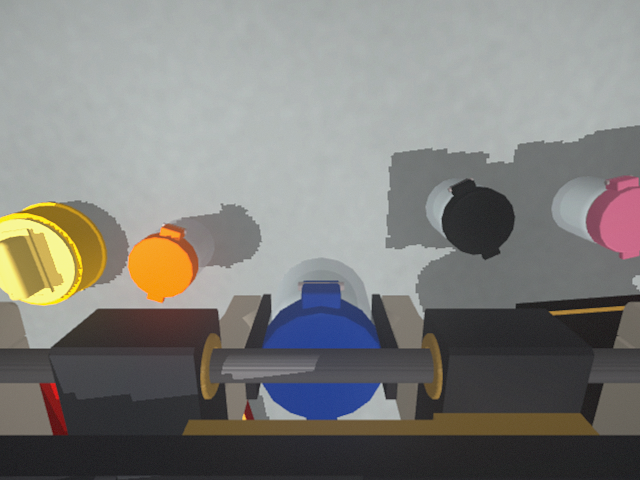

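Run:
```python
from h import *
rows(.4439,.2896,.12,-85.27)
```

```text
shift [-213.7   28.3 -231.3] toolframe [-213.7   28.4 -231.3] turn -0.205 yaw now -97.0 j6 61.5 pos [0.6475 0.0493 0.1483] open 0.0457 t 14.32
```

```bash
python3 -m crank '[[[1,-214,0,-231,-0.205],[1,-214,0,-231,-0.205],[1,-214,0,-231,-0.205],[1,-214,0,-231,-0.205],[1,-214,0,-231,-0.205],[1,-214,28,-231,-0.205],[1,-214,28,-231,-0.205],[1,-214,28,-231,-0.205],[1,-214,28,-231,-0.205]]]'
python3 - <<'E'
from h import *
rows(.4439,.2896,.0255,-85.27)
o=ctrl.get_obs();im=ctrl.snapshot('wrist');cp=campose('wrist',o)
c,s=np.cos(np.radians(4.73)),np.sin(np.radians(4.73))
for Q,z in [([(73,95),(73,-95),(-73,-95),(-73,95)],.02),([(68,90),(68,24),(2,24),(2,90)],.0145)]:
    P=np.array([[.4837+(c*a-s*b)/1e3,.2337+(s*a+c*b)/1e3,z] for a,b in Q]); cv2.polylines(im,[proj(cp,P).astype(np.int32)],True,(0,0,255),1)
cv2.imwrite('pics/w7.png',im[:,:,::-1])
E
```

```text
clock: 15.45
tool_pos: [0.4453, 0.2893, 0.121]
orientation: [-90.0, 0.0, -85.3]
force: [-0.0, -0.7, -1.9]
opening: 0.0458
shift [-0.4 95.5 -1.3] toolframe [-0.4 95.5 -1.4] turn -0.001 yaw now -85.31 j6 40.5 pos [0.4453 0.2893 0.121 ] open 0.0458 t 15.45
```

View pics/w7.png

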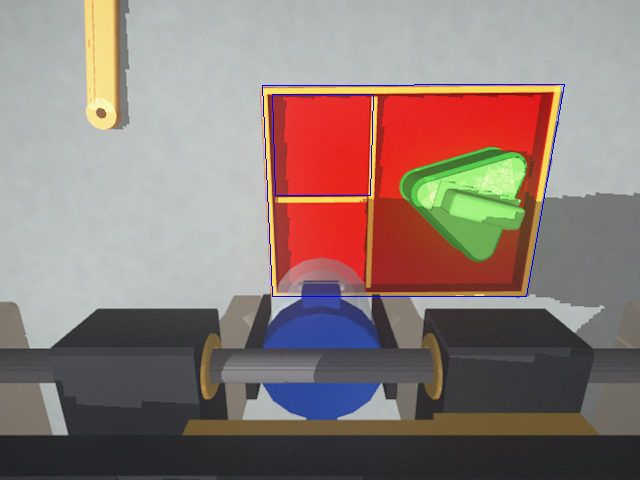

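```bash
python3 -m crank '[[[1,0,40,-1,0],[1,0,70,-1,0],[1,0,87,-1,0],[1,0,94,-1,0],[1,0,95,-1,0],[1,0,95,-1,0],[-0.35,0,95,-1,0],[-0.35,0,95,-1,0],[-0.35,0,95,-1,0],[-0.35,0,95,-1,0]]]'
python3 - <<'E'
from h import *
rows(.6448,-.1607,.15,-81.5)
E
```

```text
clock: 16.75
tool_pos: [0.4435, 0.2898, 0.0257]
orientation: [-90.0, 0.0, -85.2]
force: [0.1, -0.0, 0.7]
opening: 0.0595
shift [ 465.6 -124.3  163.2] toolframe [ 465.6 -124.4  163.2] turn -0.065 yaw now -85.23 j6 40.4 pos [0.4435 0.2898 0.0257] open 0.0595 t 16.75
```

```bash
python3 -m crank '[[[-0.35,0,-40,0,0],[-0.35,0,-90,0,0],[-0.35,0,-124,0,0],[-0.5,466,-124,163,-0.065],[-1,466,-124,163,-0.065],[-1,466,-124,163,-0.065],[-1,466,-124,163,-0.065],[-1,466,-124,163,-0.065],[-1,466,-124,163,-0.065],[-1,466,-124,163,-0.065],[-1,466,-124,163,-0.065],[-1,466,-124,163,-0.065]]]'; python3 -m crank '[[[-1,0,0,0,0],[-1,0,0,0,0],[-1,0,0,0,0]]]'
python3 - <<'E'
from h import *
rows(.6448,-.1607,.018,-81.5)
o=ctrl.get_obs();im=ctrl.snapshot('wrist');cp=campose('wrist',o)
t=np.linspace(0,2*np.pi,60);C=np.c_[.6448+.023*np.cos(t),-.1607+.023*np.sin(t),0*t+.06]
cv2.polylines(im,[proj(cp,C).astype(np.int32)],True,(255,255,255),1)
cv2.imwrite('pics/w8.png',im[:,:,::-1])
im=ctrl.snapshot('scene');cv2.imwrite('pics/s8.png',cv2.resize(im[180:340,360:500,::-1],None,fx=4,fy=3.7))
E
```

```text
clock: 18.25
tool_pos: [0.6451, -0.1649, 0.1484]
orientation: [-90.1, -0.0, -81.8]
force: [-0.6, 1.2, 0.1]
opening: 0.0877
clock: 18.62
tool_pos: [0.6446, -0.16, 0.15]
orientation: [-90.0, -0.0, -81.4]
force: [0.3, -0.4, 0.3]
opening: 0.0875
shift [8.00e-01 1.32e+02 1.00e-01] toolframe [  0.8 132.    0. ] turn 0.002 yaw now -81.41 j6 95.7 pos [ 0.6446 -0.16    0.15  ] open 0.0875 t 18.62
```

View pics/w8.png

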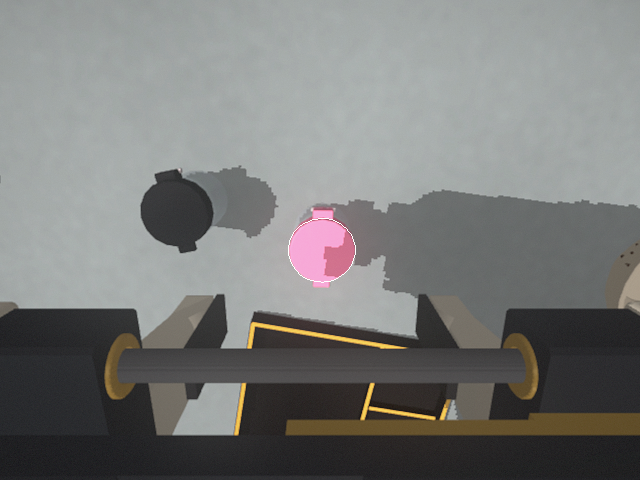

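View pics/s8.png

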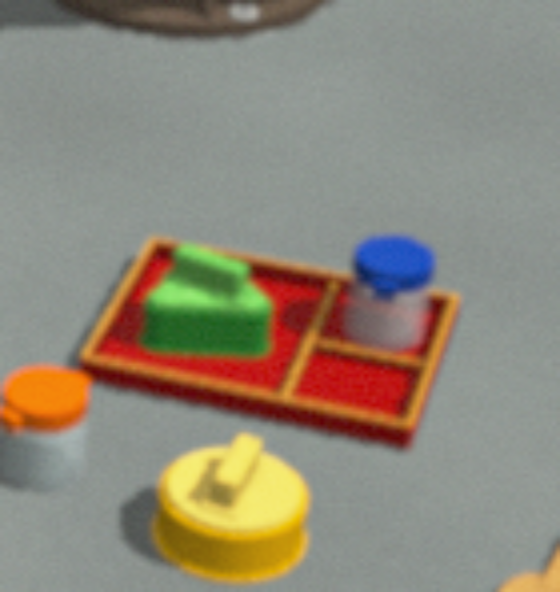

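```bash
python3 -m crank '[[[-1,0,50,0,0],[-1,0,95,0,0],[-1,0,122,0,0],[-1,0,131,0,0],[-1,0,132,0,0],[1,0,132,0,0],[1,0,132,0,0],[1,0,132,0,0],[1,0,132,0,0],[1,0,132,0,0],[1,0,132,0,0],[1,0,132,0,0]]]'; python3 -m crank '[[[1,0,-20,0,0],[1,0,-60,0,0],[1,0,-110,0,0],[1,0,-130,0,0],[1,0,-130,0,0],[1,0,-130,0,0]]]'
python3 - <<'E'
from h import *
o=ctrl.get_obs();rows(.5137,.2954,.15,-85.27)
E
```

```text
clock: 20.23
tool_pos: [0.6447, -0.1612, 0.0177]
orientation: [-90.0, -0.0, -81.5]
force: [-0.3, 0.1, 2.4]
opening: 0.0452
clock: 20.98
tool_pos: [0.6437, -0.161, 0.146]
orientation: [-90.1, 0.0, -81.5]
force: [0.7, -0.3, -1.3]
opening: 0.0454
shift [-470.5   -4.   -61.3] toolframe [-470.6   -3.5  -61.3] turn 0.065 yaw now -81.53 j6 95.8 pos [ 0.6437 -0.161   0.146 ] open 0.0454 t 20.98
```

```bash
python3 -m crank '[[[1,-470,0,-61,0.065],[1,-470,0,-61,0.065],[1,-470,0,-61,0.065],[1,-470,0,-61,0.065],[1,-470,0,-61,0.065],[1,-470,0,-61,0.065],[1,-470,0,-61,0.065],[1,-470,0,-61,0.065],[1,-470,0,-61,0.065],[1,-470,0,-61,0.065],[1,-470,0,-61,0.065],[1,-470,0,-61,0.065]]]'
python3 - <<'E'
from h import *
rows(.5137,.2954,.0245,-85.27)
o=ctrl.get_obs();im=ctrl.snapshot('wrist')
cv2.imwrite('pics/w9.png',im[:,:,::-1])
E
```

```text
clock: 22.48
tool_pos: [0.5152, 0.2938, 0.1474]
orientation: [-90.0, -0.0, -85.3]
force: [-0.4, -0.4, -1.1]
opening: 0.0457
shift [ -1.8 122.9  -1.3] toolframe [ -1.8 122.9  -1.3] turn -0.001 yaw now -85.31 j6 46.1 pos [0.5152 0.2938 0.1474] open 0.0457 t 22.48
```

View pics/w9.png

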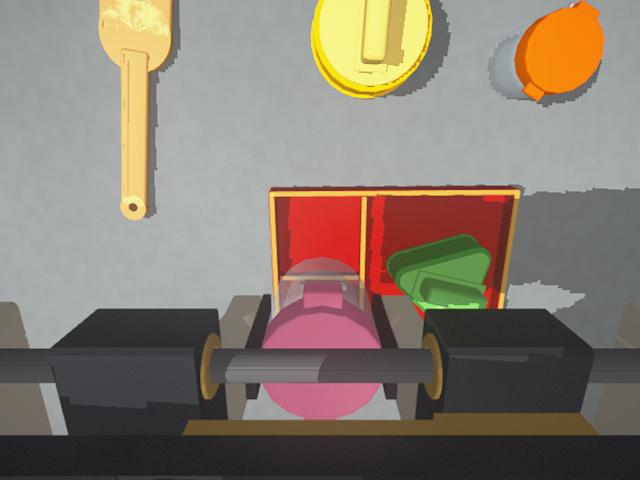

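```bash
python3 -m crank '[[[1,-1.5,50,-1,0],[1,-1.5,90,-1,0],[1,-1.5,113,-1,0],[1,-1.5,121,-1,0],[1,-1.5,122.5,-1,0],[1,-1.5,122.5,-1,0],[-0.35,-1.5,122.5,-1,0],[-0.35,-1.5,122.5,-1,0],[-0.35,-1.5,122.5,-1,0],[-0.35,-1.5,122.5,-1,0]]]'
python3 - <<'E'
from h import *
rows(.6587,.272,.15,-90)
E
```

```text
clock: 23.78
tool_pos: [0.5138, 0.2962, 0.0252]
orientation: [-90.0, 0.0, -85.2]
force: [0.0, 0.3, 0.4]
opening: 0.0591
shift [  36.1 -124.8  142.4] toolframe [  36.1 -124.7  142.4] turn 0.083 yaw now -85.23 j6 45.9 pos [0.5138 0.2962 0.0252] open 0.0591 t 23.77
```

```bash
python3 -m crank '[[[-0.35,0,-40,0,0],[-0.35,0,-90,0,0],[-0.35,0,-125,0,0],[-0.5,36,-125,142,0.083],[0,36,-125,142,0.083],[0,36,-125,142,0.083],[0,36,-125,142,0.083],[0,36,-125,142,0.083],[0,36,-125,142,0.083]]]'
python3 - <<'E'
from h import *
rows(.6587,.272,.039,-90)
o=ctrl.get_obs();im=ctrl.snapshot('wrist');cp=campose('wrist',o)
c=np.array([.6587,.272,.057])
P=c+np.array([[22,7,0],[22,-7,0],[-22,-7,0],[-22,7,0]])/1000
A=rect(cp,im,.057,.6,.72,.2,.34,4000); cv2.imwrite('pics/y2.png',A[:,:,::-1])
cv2.polylines(im,[proj(cp,P).astype(np.int32)],True,(0,0,255),1)
cv2.imwrite('pics/w10.png',im[:,:,::-1])
E
```

```text
clock: 24.9
tool_pos: [0.6575, 0.2724, 0.1505]
orientation: [-90.0, 0.0, -89.9]
force: [-0.4, 0.4, 0.1]
opening: 0.0437
shift [  0.4 111.5   1.2] toolframe [  0.4 111.5   1.2] turn 0.001 yaw now -89.94 j6 51.9 pos [0.6575 0.2724 0.1505] open 0.0437 t 24.9
```

View pics/w10.png

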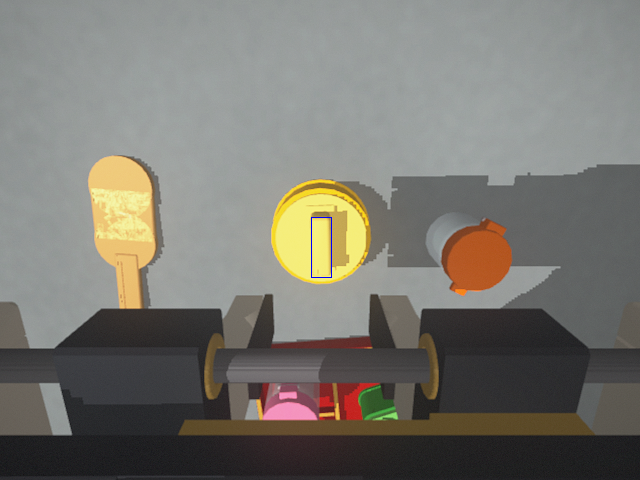

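View pics/y2.png

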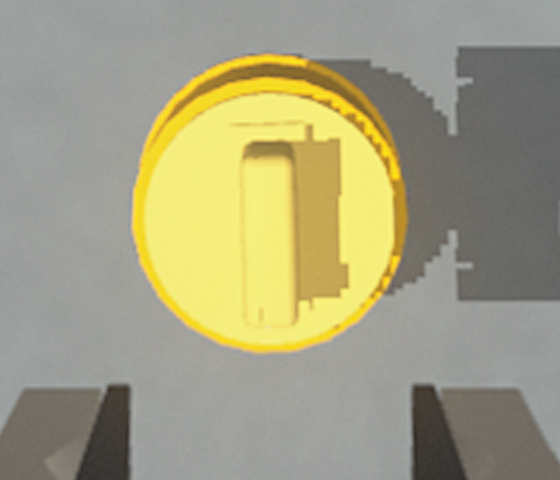

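```bash
python3 -m crank '[[[0,0,50,1,0],[0,0,85,1,0],[0,0,105,1,0],[0,0,111,1,0],[0,0,111,1,0],[1,0,111,1,0],[1,0,111,1,0],[1,0,111,1,0],[1,0,111,1,0],[1,0,111,1,0],[1,0,111,1,0],[1,0,111,1,0]]]'; python3 -m crank '[[[1,0,-20,0,0],[1,0,-60,0,0],[1,0,-110,0,0],[1,0,-140,0,0],[1,0,-140,0,0],[1,0,-140,0,0]]]'
python3 - <<'E'
from h import *
# black tray targets
t=np.radians(178.1);c,s=np.cos(t),np.sin(t)
for a,b in [(0,-40),(-35,59),(35,59)]: print(a,b,(.4835+(c*a-s*b)/1e3).round(4),(-.2041+(s*a+c*b)/1e3).round(4))
rows(.4835+.0013,-.2041+.04,.18,-91.9)
E
```

```text
clock: 26.45
tool_pos: [0.6594, 0.2721, 0.0395]
orientation: [-90.0, 0.0, -90.0]
force: [-0.9, 0.2, 5.8]
opening: 0.0137
clock: 27.2
tool_pos: [0.6588, 0.2719, 0.1791]
orientation: [-90.0, 0.0, -90.0]
force: [0.3, -1.1, -1.1]
opening: 0.014
0 -40 0.4848 -0.1641
-35 59 0.5165 -0.2642
35 59 0.4466 -0.2619
shift [ 436.    -0.9 -174. ] toolframe [ 436.    -0.9 -174. ] turn 0.033 yaw now -90.0 j6 52.0 pos [0.6588 0.2719 0.1791] open 0.014 t 27.2
```

```bash
python3 -m crank '[[[1,436,0,-174,0.033],[1,436,0,-174,0.033],[1,436,0,-174,0.033],[1,436,0,-174,0.033],[1,436,0,-174,0.033],[1,436,0,-174,0.033],[1,436,0,-174,0.033],[1,436,0,-174,0.033],[1,436,0,-174,0.033],[1,436,0,-174,0.033],[1,436,0,-174,0.033],[1,436,0,-174,0.033]]]'
python3 - <<'E'
from h import *
rows(.4848,-.1641,.0465,-91.9)
o=ctrl.get_obs();im=ctrl.snapshot('wrist');cp=campose('wrist',o)
t=np.radians(178.1);c,s=np.cos(t),np.sin(t)
for Q,z in [([(73,95),(73,-95),(-73,-95),(-73,95)],.02),([(68,20),(68,-90),(-68,-90),(-68,20)],.0145)]:
    P=np.array([[.4835+(c*a-s*b)/1e3,-.2041+(s*a+c*b)/1e3,z] for a,b in Q]); cv2.polylines(im,[proj(cp,P).astype(np.int32)],True,(0,0,255),1)
cv2.imwrite('pics/w11.png',im[:,:,::-1])
E
```

```text
clock: 28.7
tool_pos: [0.4856, -0.1633, 0.1789]
orientation: [-90.0, -0.0, -91.8]
force: [0.5, 1.0, -0.5]
opening: 0.014
shift [  0.8 132.4  -0.8] toolframe [  0.8 132.4  -0.8] turn 0.002 yaw now -91.81 j6 84.8 pos [ 0.4856 -0.1633  0.1789] open 0.014 t 28.7
```

View pics/w11.png

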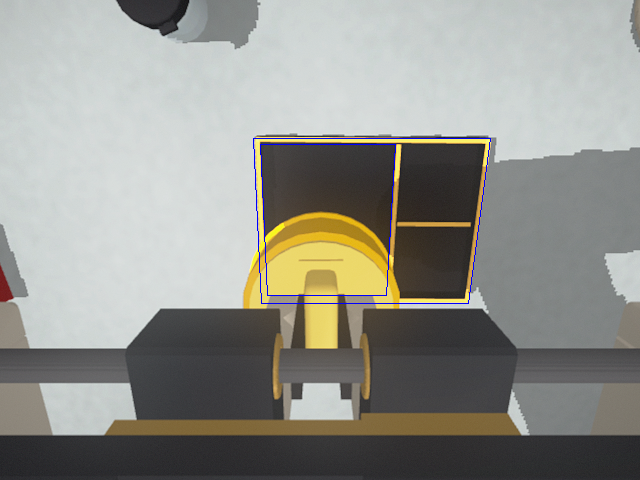

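```bash
python3 -m crank '[[[1,0,50,-1,0],[1,0,90,-1,0],[1,0,115,-1,0],[1,0,127,-1,0],[1,0,132,-1,0],[1,0,132.5,-1,0],[1,0,132.5,-1,0],[0.2,0,132.5,-1,0],[0.2,0,132.5,-1,0],[0.2,0,132.5,-1,0],[0.2,0,132.5,-1,0]]]'
python3 - <<'E'
from h import *
rows(.65,.1602,.15,-118.4)
E
```

```text
clock: 30.12
tool_pos: [0.4844, -0.164, 0.0466]
orientation: [-90.0, -0.0, -91.9]
force: [-0.6, 0.4, 0.1]
opening: 0.0345
shift [-329.4 -103.4  154.9] toolframe [-329.4 -103.3  154.9] turn 0.463 yaw now -91.88 j6 84.8 pos [ 0.4844 -0.164   0.0466] open 0.0345 t 30.12
```

```bash
python3 -m crank '[[[0.2,0,-40,0,0],[0.2,0,-80,0,0],[0.2,-20,-103,0,0],[0,-329,-103,155,0.463],[-1,-329,-103,155,0.463],[-1,-329,-103,155,0.463],[-1,-329,-103,155,0.463],[-1,-329,-103,155,0.463],[-1,-329,-103,155,0.463],[-1,-329,-103,155,0.463],[-1,-329,-103,155,0.463],[-1,-329,-103,155,0.463]]]';  python3 - <<'E'
from h import *
rows(.65,.1602,.018,-118.4)
o=ctrl.get_obs();im=ctrl.snapshot('wrist');cp=campose('wrist',o)
t=np.linspace(0,2*np.pi,60);C=np.c_[.65+.023*np.cos(t),.1602+.023*np.sin(t),0*t+.06]
cv2.polylines(im,[proj(cp,C).astype(np.int32)],True,(255,255,255),1)
cv2.imwrite('pics/w12.png',im[:,:,::-1])
E
```

```text
clock: 31.62
tool_pos: [0.6496, 0.1587, 0.1497]
orientation: [-90.0, -0.0, -118.5]
force: [0.2, -0.0, 0.2]
opening: 0.0875
shift [ -1.5 131.7  -0.4] toolframe [ -1.5 131.7  -0.4] turn -0.001 yaw now -118.46 j6 31.1 pos [0.6496 0.1587 0.1497] open 0.0875 t 31.62
```

View pics/w12.png

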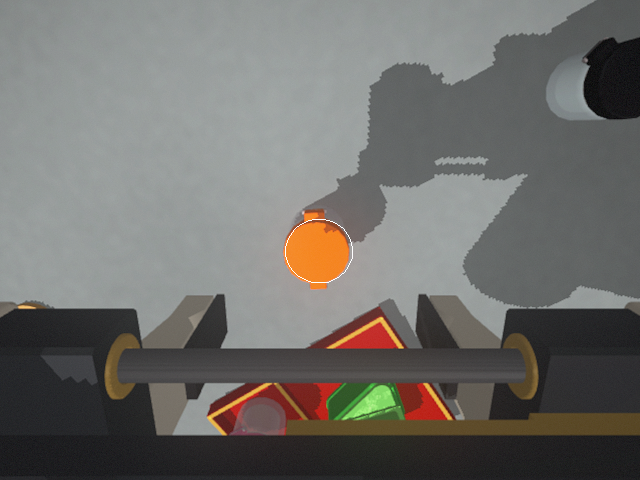

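```bash
python3 -m crank '[[[-1,-1,50,0,0],[-1,-1,95,0,0],[-1,-1,122,0,0],[-1,-1,131,0,0],[-1,-1,132,0,0],[1,-1,132,0,0],[1,-1,132,0,0],[1,-1,132,0,0],[1,-1,132,0,0],[1,-1,132,0,0],[1,-1,132,0,0],[1,-1,132,0,0]]]'; python3 -m crank '[[[1,0,-20,0,0],[1,0,-60,0,0],[1,0,-110,0,0],[1,0,-130,0,0],[1,0,-130,0,0],[1,0,-130,0,0]]]'
python3 - <<'E'
from h import *
o=ctrl.get_obs();rows(.5165,-.2642,.15,-91.9); rows(.4466,-.2619,.15,-91.9)
E
```

```text
clock: 33.17
tool_pos: [0.6507, 0.1608, 0.0178]
orientation: [-90.0, 0.0, -118.4]
force: [-0.4, 0.5, 1.9]
opening: 0.0455
clock: 33.92
tool_pos: [0.6496, 0.1603, 0.1459]
orientation: [-90.1, -0.1, -118.4]
force: [0.0, 0.7, -1.2]
opening: 0.0453
shift [436.7  -4.1  85.1] toolframe [436.7  -3.5  85.1] turn -0.463 yaw now -118.43 j6 31.1 pos [0.6496 0.1603 0.1459] open 0.0453 t 33.92
shift [467.9  -4.1  22.5] toolframe [467.9  -3.3  22.5] turn -0.463 yaw now -118.43 j6 31.1 pos [0.6496 0.1603 0.1459] open 0.0453 t 33.92
```

```bash
python3 -m crank '[[[1,437,0,85,-0.463],[1,437,0,85,-0.463],[1,437,0,85,-0.463],[1,437,0,85,-0.463],[1,437,0,85,-0.463],[1,437,0,85,-0.463],[1,437,0,85,-0.463],[1,437,0,85,-0.463],[1,437,0,85,-0.463],[1,437,0,85,-0.463],[1,437,0,85,-0.463],[1,437,0,85,-0.463]]]'
python3 - <<'E'
from h import *
rows(.5165,-.2642,.0245,-91.9)
o=ctrl.get_obs();im=ctrl.snapshot('wrist')
cv2.imwrite('pics/w13.png',im[:,:,::-1])
E
```

```text
clock: 35.42
tool_pos: [0.5178, -0.2633, 0.1476]
orientation: [-90.0, 0.0, -91.8]
force: [-0.5, -0.7, -0.4]
opening: 0.0455
shift [  1.  123.1  -1.3] toolframe [  1.  123.1  -1.3] turn 0.002 yaw now -91.79 j6 95.9 pos [ 0.5178 -0.2633  0.1476] open 0.0455 t 35.42
```

View pics/w13.png

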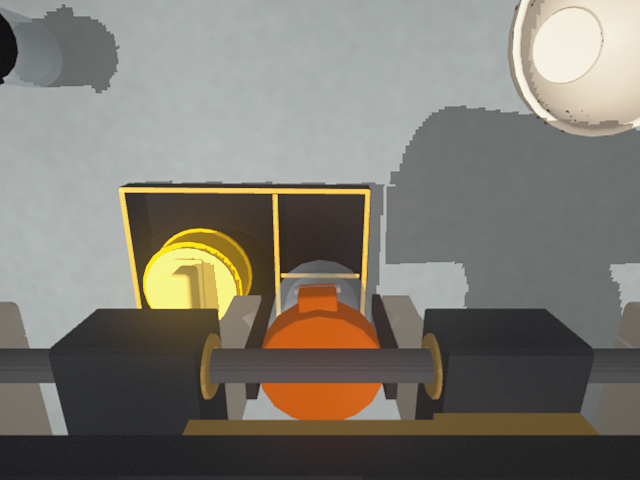

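```bash
python3 -m crank '[[[1,1,50,-1,0],[1,1,90,-1,0],[1,1,113,-1,0],[1,1,121,-1,0],[1,1,122.5,-1,0],[1,1,122.5,-1,0],[-0.35,1,122.5,-1,0],[-0.35,1,122.5,-1,0],[-0.35,1,122.5,-1,0],[-0.35,1,122.5,-1,0]]]'; python3 -m crank '[[[-0.35,0,-40,0,0],[-0.35,0,-90,0,0],[-0.35,0,-150,0,0],[-0.35,0,-200,0,0],[-0.35,-240,-250,0,0],[-0.35,-280,-300,0,0],[-0.35,-280,-300,0,0],[-0.35,-280,-300,0,0],[-0.35,-280,-300,0,0]]]'
python3 - <<'E'
from h import *
o=ctrl.get_obs();im=ctrl.snapshot('wrist'); cv2.imwrite('pics/w14.png',im[:,:,::-1])
im=ctrl.snapshot('scene');cv2.imwrite('pics/s14.png',cv2.resize(im[190:380,100:540,::-1],(800,345)))
im=ctrl.snapshot('side');cv2.imwrite('pics/d14.png',cv2.resize(im[160:400,230:520,::-1],(725,600)))
E
```

```text
clock: 36.72
tool_pos: [0.5164, -0.2652, 0.0252]
orientation: [-90.0, -0.0, -91.9]
force: [0.5, 0.3, -0.8]
opening: 0.0591
clock: 37.85
tool_pos: [0.5254, 0.0168, 0.3264]
orientation: [-89.9, 0.0, -91.8]
force: [0.7, -0.8, 0.7]
opening: 0.0596
```

View pics/w14.png

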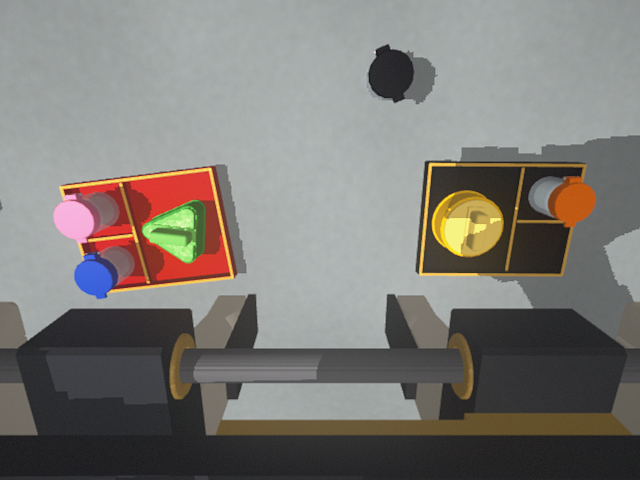

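View pics/s14.png

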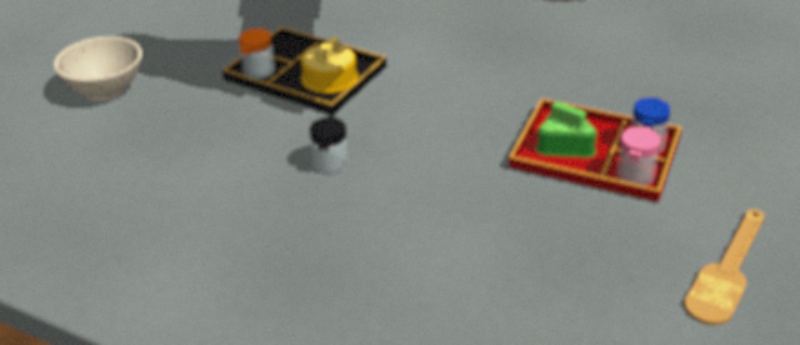

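View pics/d14.png

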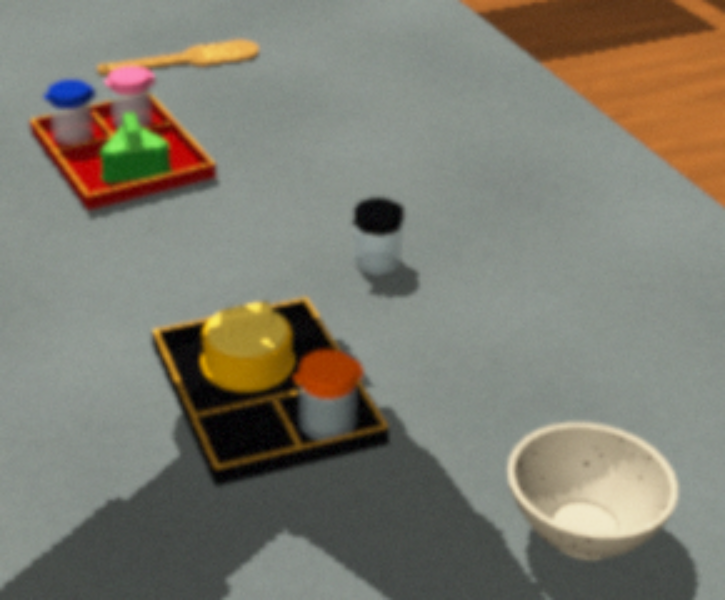

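Run:
```python
from h import *
o=ctrl.get_obs();ctrl.snapshot('wrist');cp=campose('wrist',o)
for n,uv,z,tc,yaw in [('blue',(96,275),.066,(.4837,.2337),4.73),('pink',(77,216),.066,(.4837,.2337),4.73),('orange',(571,201),.066,(.4835,-.2041),178.1)]:
    p=plane(cp,uv,z); d=p[:2]-tc; a=np.radians(yaw); print(n,np.round(1000*np.array([np.cos(a)*d[0]+np.sin(a)*d[1],-np.sin(a)*d[0]+np.cos(a)*d[1]])))
print(o['force'],o['tool_pos'])
print(ctrl.close_job())
```

```text
blue [-32.  54.]
pink [40. 55.]
orange [-38.  55.]
[-0.40920783 -0.91898332 -0.0449518 ] [0.52584788 0.01674231 0.3260487 ]
the job is handed in; nothing more can be done
None
```

Both trays are made up and the job is handed in at about 38 s of the 120 s allowed. Close_job gives no verdict, so the result below rests on my own checks.

- **Red tray:** it holds the green mould in the large compartment, the blue jar in the near small compartment and the pink jar in the far one.
- **Black tray:** it holds the yellow mould in the large compartment and the orange jar in the far small compartment.
- **Order:** I placed them as the task lists them: green, blue, pink, yellow, orange.

**Last checks:** the final wrist, scene and side pictures show all five items upright inside their compartments. They also show the black-lidded jar standing where it was. The scene and side views show the paddle and bowl in their original places. The wrist camera does not show the paddle or bowl. The gripper was empty at about 0.33 m up, clear of everything.

I measured the lids by eye from the final wrist picture, in each tray's own axes:

| Jar | Measured x, y (mm) | Compartment centre x, y (mm) |
|---|---|---|
| blue | -32, 54 | -35, 57 |
| pink | 40, 55 | 35, 57 |
| orange | -38, 55 | -35, 57 |

All three lie 3 to 5 mm from the compartment centres, within the 10 mm of slack. They are 4 to 6 mm from the spots I aimed at (x ±35, y 59), which I take to be hand-picked pixel error. No check failed.

One disagreement came up at the start: the network's side-view box for the green mould was wrong, so I located it from the wrist picture instead.

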